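# Take the vent panel off the herb planter and lay it to dry

## Task

Take the sliding vent panel out of the herb planter's cover so that it can dry: slide it along its guides until its plain end sticks out past the end of the planter far enough to be gripped, then draw it right out of the guides without forcing it. Carry it to the wooden pot lifter and lay it flat in the middle of its slats, lengthwise along them and with the thumb wedge upward, nothing hanging over. Do not drop it, and leave the pot lifter, jar, watering spike and plant clips where they are.

Things in the scene. Friction and masses are not known exactly. Their poses are not given: they have to be found in the camera images.
- planter: Grey plastic herb trough with a clear flat cover, fixed; 300 long (own x) x 132 wide (own y), cover top 130 mm above the ledge. Origin: centre of the underside, on the ledge; z up. White vent frame on the +x half. Two white guide rails run along own x on the cover from x = -20 to +150 mm, the cover's end. Behind x = -20 mm the cover is flat and bare.
- guide_mouth (a point): Open end of the guides: middle of the channel, at the cover's end edge (planter x = +150 mm), on the cover's top; axes as the planter. Free air beyond. The channel is 68 mm wide, 6.5 mm high; over each side a lip 3 mm thick reaches 6 mm inward (56 mm free between lips), so the panel cannot be lifted in the guides. Rails: tops 9.5 mm above the cover, outer faces 78 mm apart.
- guide_inner (a point): Inner end of the guides: middle of the channel, on the cover's top (planter x = -20 mm); axes as the planter. A small stop (5 mm along x, 5 mm wide) fills each side of the channel here under the lip; 58 mm stay free between the stops, and the bare cover behind gives room for a fingertip.
- panel: The vent panel: loose flat grey plastic sheet, 140 long (own x) x 64 wide (own y) x 4 thick, about 45 g, with three cross slots 10 x 40 mm. Origin: centre of the underside; z up. It starts in the guides, flat on the cover, own +x to the open end, its plain end 2 to 20 mm inside the cover's end. It slides with light friction only.
- panel_front (a point): Middle of the panel's plain outer end (own x = +70 mm), at half its thickness; axes as the panel.
- panel_rear (a point): Middle of the panel's inner end (own x = -70 mm), at half the sheet's thickness; axes as the panel. Here, 48 mm wide, stands the thumb wedge: a steep end face (to push towards +x) rising to 10 mm above the panel's underside, with a ramp falling to the sheet's top face over the next 34 mm towards +x.
- lifter: Wooden pot lifter: a low loose slatted stand, 240 long (own x, along the slats) x 150 wide (own y) x 30 high, 0.6 kg. Five slats 24 mm wide with 7.5 mm gaps. Origin: centre of the underside; the flat top of the slats is 30 mm above it.
- jar: Closed glass jar of marbles with a steel lid, 84 mm in diameter, 108 mm high, standing. Origin: centre of its underside.
- spike: Stainless steel watering spike lying down, about 185 mm long (own x, point at +x), 46 mm wide at the foot, 32 mm high. Origin: on the ledge under its middle.
- clip1: Small red plastic plant clip lying down, about 50 x 16 x 17 mm. Origin: on the ledge under its middle.
- clip2: The other clip, the same.
Not all that is in view belongs to the job. Of the things that look like the panel, the middle-sized one is meant.

How it is judged:
On the way, in this order (a step that is already met when the one before it is completed fails the run):
1. the panel, still in its guides, sticks out 25 mm or more past the end of the planter (x of panel_front in the frame of planter above 0.175 m and x of panel_rear in the frame of planter below 0.145 m and angle between panel's own z axis and vertical below 0.12 rad), for 0.2 s.
2. the panel is drawn right out of the guides past their open end and held up (x of panel_rear in the frame of planter above 0.151 m and height (world z) of panel above 0.06 m), for 0.1 s.
At the end, for the whole second after the job is handed in: The panel lies flat and at rest on top of the pot lifter's slats, thumb wedge upward (either end may lead), its long side along the slats within 0.2 rad (about 11 degrees) and wholly on the wood: its centre within 42 mm of the lifter's centre along the slats and within 30 mm across them (x of panel in the frame of lifter between -0.042 and 0.042 m and y of panel in the frame of lifter between -0.03 and 0.03 m and z of panel in the frame of lifter between 0.026 and 0.034 m and angle between the x axis of panel and the x axis of lifter, either way round below 0.2 rad and angle between panel's own z axis and vertical below 0.06 rad and linear speed of panel below 0.02 m/s and angle between lifter's own z axis and vertical below 0.05 rad); the robot touches nothing.
It fails at once if the panel is dropped on the ledge or falls below the top of the pot lifter (height (world z) of panel below 0.02 m).
It fails at once if the panel is forced: over 60 N between panel and planter (contact force between panel and planter above 60 N).
It fails at once if the pot lifter is shifted by more than 25 mm (distance of lifter from where it was at the start of the episode above 0.025 m).
It fails at once if the jar, the watering spike or a plant clip is shifted by more than 25 mm (distance of any of jar, spike, clip1, clip2 from where it was at the start of the episode above 0.025 m).
It also fails if it takes over 54 s, if anything falls off the work surface, if the arm or the gripper's body presses on something with over 40 N, if the wrist force passes 120 N, or if a joint passes its speed limit or range.

## Robot

A 6-joint arm with a two-finger parallel gripper is mounted at the origin on the work surface. World frame = base frame: x ahead of the robot, y to its left, z up, the work surface at z = 0. Lengths are in m, angles in rad, forces in N, time in s.
With the tool pointing down it reaches from about 0.375 to 0.9 m from the base axis. Payload 3.1 kg.
Tool frame: the origin (TCP) lies midway between the tips of the shut fingers; the grasp point (between the pads) lies 19 mm behind it; z points along the fingers, y is the line along which they close (so a half turn about z gives the same grasp; the last joint's range is limited). The gripper opens to 87 mm and grips with 3 to 60 N. Pads are 19 mm wide; open, the fingers measure 117 mm over their backs; the gripper's body (75 mm by 190 mm) begins 51 mm behind the grasp point.
Start: joints at [1.062, 0.527, 1.433, -0, 1.181, -0.178], TCP at [0.202, 0.591, 0.223] pointing down, gripper open.
Joint ranges: [-3.08, 3.08], [-0.75, 2.2], [0.22, 2.44], [-1.43, 4.57], [0, 2.65], [-2.85, 2.85]. Speed limits (rad/s): [2.79, 2.79, 3.14, 3.14, 3.14, 3.14].

## Interface

Orientations are given as a unit quaternion [x, y, z, w].
In Python, from rig import status, imaging, order gives the robot as it stands.
- The arm moves only by the tool arm_command, never from a script. Its argument "deltas" is one flat list of numbers, 5 for each row, row after row: the opening, from -1 (shut) to 1 (fully open), so that 0 is half open, then the shift along the tool's x, y, z in m, then the turn about the tool's z in rad. In form: [gripper, tx, ty, tz, roll, gripper, tx, ty, tz, roll, ...]. A call has 1 to 12 rows; each row shifts and turns the commanded pose from where the row before left it, along the tool's axes as they then stand; what a row does not reach is not made up. A row lasts 1/8 s, in which the tool goes at most 62.5 mm and 10.7 degrees, less where a joint would pass 70% of its speed; a pose out of reach is approached as far as the arm can. A call with a gripper value outside its range is refused whole. The fingers move at their own pace and stop on an object; "newtons" is the grip in N (left out, the last holds). Time passes only in rows, so rows that do not move let the fingers close. It gives the time, the measured TCP pose, the force, the opening and the grip force at its end, in the units of the state.
- status.get_obs(): the state, without advancing time (a new reading comes with each control period).
- imaging.camera(name): name is "side" or "top"; returns (picture, depth): 384x512x3 uint8, red, green, blue; 384x512 float32, m along the optical axis (not along the pixel's ray), 0 where there is no reading.
- imaging.camera_params(name): a dict with "intrinsics" (3x3 intrinsics, pixels), "camera_from_world" (4x4, takes a point from world to camera coordinates). Camera axes: x right, y up, looking along -z (the intrinsics and any distortion apply to the point x, -y, -z); pixel columns grow to the right and rows downward; lengths in m; the calibration is good to about 2 mm. A picture is of the moment at which its call begins. camera_params takes no time and is no camera call.
- order.hand_in(): hands the job in; it is judged then, once.
The state is a dict: "time": time; "q": joint angles; "joint_velocities": joint speeds; "joint_torque": joint torques, N m; "position": TCP position; "tool_rot": TCP orientation; "ft_force": force on the tool from outside, world axes, zero at the start; "moment": the same for the moment, N m; "grip_width": finger opening in m; "grip_force": force on a finger pad.
Only numpy, scipy, OpenCV 4.12 (cv2) and the standard library are available. Lean on these libraries where they do the work, as an engineer would, in place of code of your own. Each camera call takes 0.05 s, during which the arm holds its last target. There are 200 camera calls.

## Working session

There is one attempt and no reset: what is moved stays moved. The work goes in short steps, Python scripts to look and compute and a tool call to move; the robot and the scene stay as the last step left them, time stands still between calls to the robot, and variables do not carry over. Pictures are saved under pics/ and viewed, at most 10 in all, crops included, and the job is handed in when it is done.

Besides the shell and the picture viewer there is one more tool, called by a JSON object that holds its "fn" and its "kwargs". arm_command: Moves the arm, as the interface text tells. Its arguments: {"type":"object","properties":{"deltas":{"type":"array"},"newtons":{"type":"number"}},"required":["deltas"]}

```bash
mkdir -p pics; cat > h.py <<'E'
import numpy as np, cv2
from rig import status, imaging, order
def grab(n,tag):
    p,d=imaging.camera(n); cv2.imwrite(f'pics/{tag}.png',cv2.cvtColor(p,cv2.COLOR_RGB2BGR)); np.save(f'pics/{tag}_d.npy',d); return p,d
def ray(n,u,v):
    c=imaging.camera_params(n);K=np.array(c['intrinsics']);T=np.linalg.inv(np.array(c['camera_from_world']))
    a=np.linalg.inv(K)@[u,v,1.]; return T[:3,3],T[:3,:3]@np.array([a[0],-a[1],-a[2]])
def onz(n,u,v,z):
    o,r=ray(n,u,v); return o+r*(z-o[2])/r[2]
def dep(n,u,v,d):
    o,r=ray(n,u,v); return o+r*d[int(v),int(u)]
def cross(a,b):
    (o,r),(p,s)=ray(*a),ray(*b)
    t=np.linalg.lstsq(np.c_[r,-s],p-o,rcond=None)[0]; A=o+r*t[0];B=p+s*t[1]; return (A+B)/2,np.linalg.norm(A-B)
def proj(n,P):
    c=imaging.camera_params(n);q=np.array(c['camera_from_world'])@np.r_[P,1]; w=np.array(c['intrinsics'])@[q[0],-q[1],-q[2]]; return w[:2]/w[2]
E
python3 - <<'E'
from h import *
np.set_printoptions(precision=3,suppress=True)
for n in('top','side'):
    grab(n,n+'0'); c=imaging.camera_params(n); print(c, ray(n,256,192))
print(status.get_obs())
E
```

```text
{'intrinsics': array([[350.893,   0.   , 257.247],
       [  0.   , 350.893, 194.468],
       [  0.   ,   0.   ,   1.   ]]), 'camera_from_world': array([[-0.014, -1.   , -0.013,  0.018],
       [ 0.992, -0.015,  0.126, -0.528],
       [-0.126, -0.011,  0.992, -0.848],
       [ 0.   ,  0.   ,  0.   ,  1.   ]])} (array([0.417, 0.001, 0.908]), array([ 0.133,  0.015, -0.991]))
{'intrinsics': array([[404.218,   0.   , 256.737],
       [  0.   , 404.218, 187.404],
       [  0.   ,   0.   ,   1.   ]]), 'camera_from_world': array([[ 0.941, -0.337,  0.013, -0.52 ],
       [ 0.19 ,  0.562,  0.805, -0.197],
       [-0.279, -0.756,  0.593, -0.869],
       [ 0.   ,  0.   ,  0.   ,  1.   ]])} (array([ 0.284, -0.721,  0.68 ]), array([ 0.275,  0.75 , -0.602]))
{'time': 0.1, 'q': array([ 1.062,  0.528,  1.434, -0.   ,  1.181, -0.179]), 'joint_velocities': array([-0.   , -0.003, -0.002,  0.001, -0.001,  0.001]), 'joint_torque': array([ -0.   , -44.098, -17.715,   0.063,   0.053,  -0.   ]), 'position': array([0.202, 0.591, 0.222]), 'tool_rot': array([ 0.164,  0.986, -0.001, -0.   ]), 'ft_force': array([-0.13 ,  0.723, -0.121]), 'moment': array([-0.009, -0.039,  0.04 ]), 'grip_force': 0.0, 'grip_width': 0.08674136409324161}
```

View pics/top0.png

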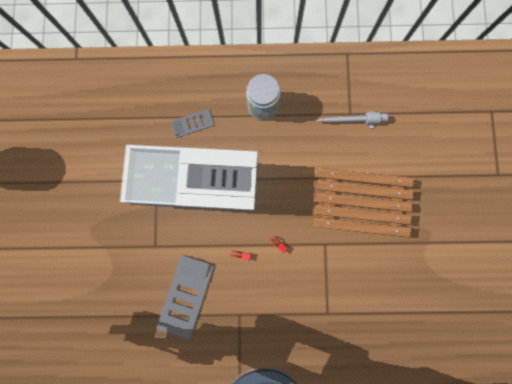

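View pics/side0.png

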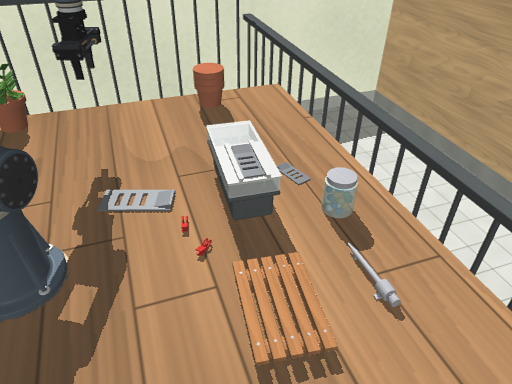

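The top view shows the planter at px (122–257, 146–212), with its guides opening to the right (world −y). The panel is at about (187–252, 165–192) and the lifter is centred near (363, 202). The side view shows the mouth facing the lifter, near (265, 185). The other two panel-like sheets, one small and one large, are decoys. Next I'll zoom in on the planter.

```bash
python3 - <<'E'
from h import *
a=cv2.imread('pics/top0.png')[138:222,112:264];b=cv2.imread('pics/side0.png')[115:222,195:290]
A=cv2.resize(a,None,fx=5,fy=5,interpolation=cv2.INTER_CUBIC);cv2.imwrite('pics/za.png',A)
cv2.imwrite('pics/zb.png',cv2.resize(b,None,fx=5,fy=5,interpolation=cv2.INTER_CUBIC))
E
```

```text
(no output)
```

View pics/za.png

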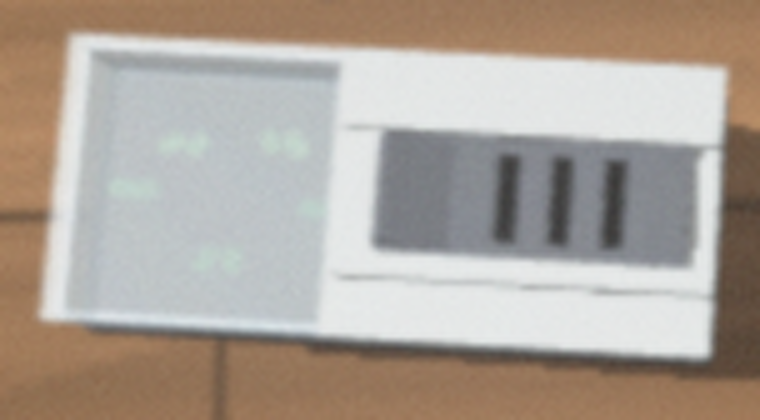

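View pics/zb.png

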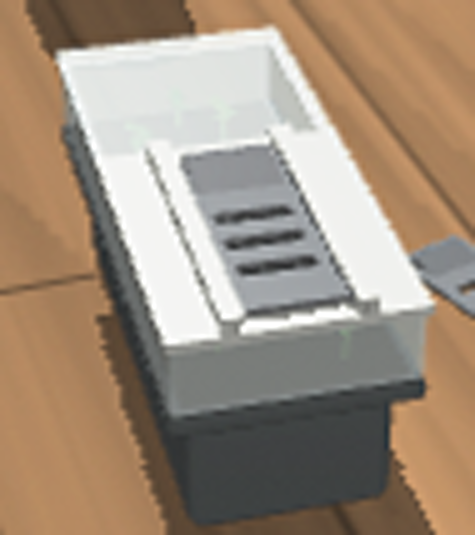

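The crops show the four cover corners, the wedge (darker block) at the panel's left end, and the plain end about 5 mm inside the mouth. Now I'll triangulate.

```bash
python3 - <<'E'
from h import *
np.set_printoptions(precision=4,suppress=True)
t=lambda u,v:('top',112+(u-2)/5,138+(v-2)/5)
s=lambda u,v:('side',195+(u-2)/5,115+(v-2)/5)
for nm,a,b in [('mouth+x',t(727,68),s(437,305)),('mouth-x',t(712,358),s(163,346)),('back+x',t(70,35),s(277,28)),('back-x',t(42,320),s(57,55)),
  ('pan rear+x',t(380,130),s(270,146)),('pan rear-x',t(373,248),s(181,158)),('pan front+x',t(698,148),s(352,298)),('pan front-x',t(692,266),s(243,312))]:
    print(nm,*cross(a,b), 'on plane', onz(*a,.13))
d=np.load('pics/top0_d.npy')
for p in [(187+20,178),(195,179),(140,180),(218,202),(363,202)]: print(p,dep('top',*p,d))
for n in ('top','side'):
    im=cv2.imread(f'pics/{n}0.png'); h=cv2.cvtColor(im,cv2.COLOR_BGR2HSV)
    m=cv2.inRange(h,(5,150,100),(16,255,255)); 
    if n=='top': print(h[187,363],h[187,300],h[240,300])
    m=cv2.morphologyEx(m,cv2.MORPH_CLOSE,np.ones((7,7)))
    m=cv2.morphologyEx(m,cv2.MORPH_OPEN,np.ones((5,5)))
    for c in cv2.findContours(m,0,2)[0]:
        if cv2.contourArea(c)>2500:
            r=cv2.boxPoints(cv2.minAreaRect(c)); q=cv2.approxPolyDP(cv2.convexHull(c),8,True)[:,0]; print(n,r,q)
            print([onz(n,*x,.03) for x in q])
E
```

```text
mouth+x [0.6166 0.0084 0.1283] 0.0022980834553744454 on plane [0.615  0.0087 0.13  ]
mouth-x [0.4833 0.0172 0.1291] 0.0003042387664560397 on plane [0.483  0.0172 0.13  ]
back+x [0.6382 0.3102 0.1264] 0.00344778912953613 on plane [0.6355 0.309  0.13  ]
back-x [0.5062 0.3185 0.1262] 0.0025945472165828714 on plane [0.5045 0.3172 0.13  ]
pan rear+x [0.587  0.1654 0.1353] 0.0013014839277526171 on plane [0.5889 0.1664 0.13  ]
pan rear-x [0.5357 0.1673 0.136 ] 0.003541979918114227 on plane [0.5348 0.1689 0.13  ]
pan front+x [0.5785 0.0221 0.132 ] 0.0013283197261857562 on plane [0.5782 0.0223 0.13  ]
pan front-x [0.5246 0.0254 0.1336] 0.0012973684183142026 on plane [0.5245 0.0256 0.13  ]
(207, 178) [0.5542 0.1214 0.1348]
(195, 179) [0.552  0.1479 0.137 ]
(140, 180) [0.553  0.2738 0.1296]
(218, 202) [0.5003 0.0972 0.1309]
(363, 202) [ 0.5056 -0.2543  0.0294]
[ 13 138 172] [ 13 105  97] [ 14 118 160]
```

{"fn": "arm_command", "kwargs": {"deltas": [-1, 0, 0, 0, 0.164, -1, 0, 0, 0, 0.164, -1, 0, 0, 0, 0.164, -1, 0, 0, 0, 0.164, -1, 0, 0, 0, 0.164, -1, 0, 0, 0, 0.164, -1, 0, 0, 0, 0.164, -1, 0, 0, 0, 0.165], "newtons": 15}}

```text
time: 1.1
position: [0.2022, 0.5909, 0.222]
tool_rot: [0.734, 0.679, -0.001, 0.0]
ft_force: [-0.1, -0.4, -0.5]
grip_width: 0.0147
grip_force: 0.0
```

```bash
cat >> h.py <<'E'
D=np.array([-.0713,-.9975]); M=np.array([.5497,.0128])
def pl(x,y=0): return M+(x-.15)*D+y*np.array([-D[1],D[0]])
def rel(xy,z=None):
    o=status.get_obs(); q=o['tool_rot']; from scipy.spatial.transform import Rotation as R
    A=R.from_quat(q).as_matrix(); p=o['position']; t=np.r_[xy,p[2] if z is None else z]-p
    return 't',o['time'],'pos',p.round(4),'yangle',np.arctan2(A[1,1],A[0,1]).round(4),'shift',(A.T@t).round(4)
E
python3 - <<'E'
from h import *
np.set_printoptions(precision=4,suppress=True)
print(rel(pl(-.022)))
d=np.load('pics/top0_d.npy'); m=np.zeros((384,512),np.uint8)
for v in range(155,250):
    for u in range(300,430):
        if dep('top',u,v,d)[2]>.02: m[v,u]=255
m=cv2.morphologyEx(m,cv2.MORPH_CLOSE,np.ones((9,9)))
c=max(cv2.findContours(m,0,2)[0],key=cv2.contourArea)
w=np.array([onz('top',*x[0],.03)[:2] for x in c],np.float32)
r=cv2.minAreaRect(w); print(r, cv2.boxPoints(r))
# corners seen in side view for height check
q=cv2.boxPoints(r); print([proj('side',np.r_[p,.03]) for p in q])
zs=[dep('top',u,v,d)[2] for v in range(170,235) for u in range(320,408)]; zs=np.array(zs); print(np.median(zs[zs>.02]))
E
```

```text
('t', 1.1, 'pos', array([0.2022, 0.5909, 0.222 ]), 'yangle', np.float64(-0.0774), 'shift', array([-0.3775,  0.3902,  0.0002]))Traceback (most recent call last):
  File "<stdin>", line 7, in <module>
  File "h.py", line 11, in dep
    o,r=ray(n,u,v); return o+r*d[int(v),int(u)]
        ~~~^^^^^^^
  File "h.py", line 6, in ray
    c=imaging.camera_params(n);K=np.array(c['intrinsics']);T=np.linalg.inv(np.array(c['camera_from_world']))
ValueError: time passes only in moves, steps and waits
```

{"fn": "arm_command", "kwargs": {"deltas": [-1, -0.0314, 0.0325, 0, 0, -1, -0.0314, 0.0325, 0, 0, -1, -0.0314, 0.0325, 0, 0, -1, -0.0314, 0.0325, 0, 0, -1, -0.0314, 0.0325, 0, 0, -1, -0.0314, 0.0325, 0, 0, -1, -0.0314, 0.0325, 0, 0, -1, -0.0314, 0.0325, 0, 0, -1, -0.0314, 0.0325, 0, 0, -1, -0.0314, 0.0325, 0, 0, -1, -0.0314, 0.0325, 0, 0, -1, -0.032, 0.0325, 0, 0]}}

```text
time: 2.6
position: [0.5648, 0.1856, 0.2221]
tool_rot: [0.732, 0.681, -0.0, -0.0]
ft_force: [0.2, 0.2, 0.4]
grip_width: 0.0004
grip_force: 0.0
```

```bash
sed -i 's/c=imaging.camera_params(n)/c=CP(n)/; 1a from functools import lru_cache' h.py
cat >> h.py <<'E'
@lru_cache
def CP(n): return imaging.camera_params(n)
E
python3 - <<'E'
from h import *
np.set_printoptions(precision=4,suppress=True)
d=np.load('pics/top0_d.npy'); m=np.zeros((384,512),np.uint8)
zs=[]
for v in range(155,250):
    for u in range(300,430):
        z=dep('top',u,v,d)[2]
        if z>.02: m[v,u]=255; zs.append(z)
m=cv2.morphologyEx(m,cv2.MORPH_CLOSE,np.ones((9,9)))
c=max(cv2.findContours(m,0,2)[0],key=cv2.contourArea)
w=np.array([onz('top',*x[0],.03)[:2] for x in c],np.float32)
r=cv2.minAreaRect(w); q=cv2.boxPoints(r); print(r,q,np.median(zs))
print([proj('side',np.r_[p,.03]) for p in q])
print(rel(pl(-.022)))
im,_=grab('top','t1'); im,_=grab('side','s1')
a=cv2.imread('pics/t1.png')[138:222,112:264];b=cv2.imread('pics/s1.png')[95:222,180:300]
A=cv2.resize(a,None,fx=2.5,fy=2.5);B=cv2.resize(b,None,fx=3.4,fy=3.4)
C=np.zeros((440,800,3),np.uint8);C[:A.shape[0],:A.shape[1]]=A;C[:B.shape[0],390:390+B.shape[1]]=B;cv2.imwrite('pics/z1.png',C)
E
```

```text
((0.5114468932151794, -0.24734246730804443), (0.26677605509757996, 0.18392761051654816), 79.0888900756836) [[ 0.3959 -0.3609]
 [ 0.5765 -0.3957]
 [ 0.627  -0.1338]
 [ 0.4464 -0.099 ]] 0.03075504901636178
[array([242.1126, 363.7186]), array([345.6921, 349.4121]), array([307.4583, 243.7685]), array([227.2403, 251.8787])]
('t', 2.6, 'pos', array([0.5648, 0.1856, 0.2221]), 'yangle', np.float64(-0.0721), 'shift', array([-0.0014, -0.0027,  0.    ]))
```

View pics/z1.png

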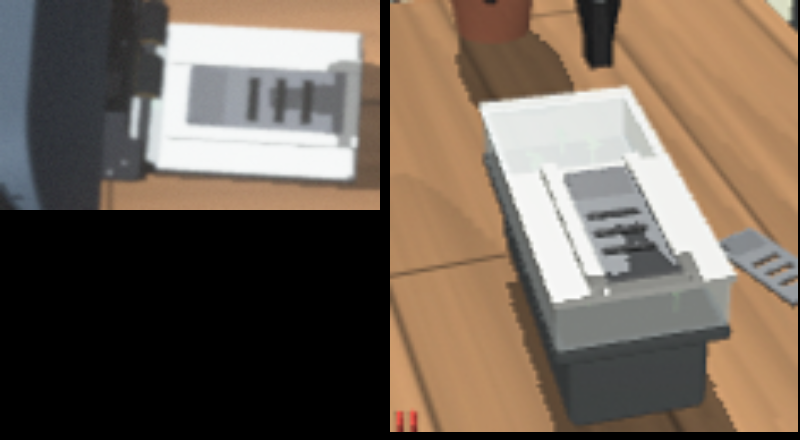

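The image shows the arm's shut fingers hanging behind the panel's wedge, in line with the channel. Next I'll lower them behind the wedge.

{"fn": "arm_command", "kwargs": {"deltas": [-1, 0.002, -0.003, 0.02, 0, -1, 0, 0, 0.02, 0, -1, 0, 0, 0.02, 0, -1, 0, 0, 0.015, 0, -1, 0, 0, 0.008, 0, -1, 0, 0, 0.003, 0, -1, 0, 0, 0.003, 0, -1, 0, 0, 0, 0]}}

```text
time: 3.7
position: [0.5615, 0.1891, 0.1338]
tool_rot: [0.732, 0.681, 0.0, 0.0]
ft_force: [-1.0, 0.7, -0.4]
grip_width: 0.0007
grip_force: 0.0
```

```bash
python3 - <<'E'
from h import *
print(rel(pl(-.022)), status.get_obs()['ft_force'])
b=cv2.cvtColor(imaging.camera('side')[0],cv2.COLOR_RGB2BGR)[75:222,170:300]
cv2.imwrite('pics/z2.png',cv2.resize(b,None,fx=4,fy=4))
E
```

```text
('t', 3.7, 'pos', array([0.5615, 0.1891, 0.1338]), 'yangle', np.float64(-0.072), 'shift', array([-0.0047,  0.0008, -0.    ])) [-0.9969595  0.6520466 -0.4357219]
```

View pics/z2.png

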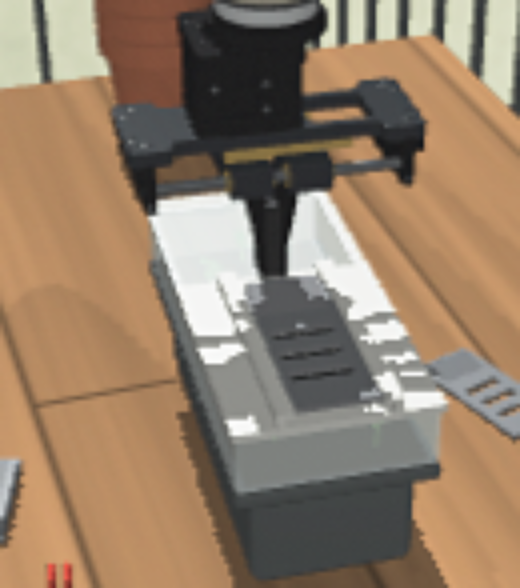

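The fingertips sit between the rails, just behind the wedge, and nothing has moved. Now I'll push.

{"fn": "arm_command", "kwargs": {"deltas": [-1, -0.006, 0, 0, 0, -1, -0.009, 0, 0, 0, -1, -0.01, 0, 0, 0, -1, -0.01, 0, 0, 0, -1, -0.01, 0, 0, 0, -1, -0.01, 0, 0, 0, -1, -0.01, 0, 0, 0, -1, -0.01, 0, 0, 0, -1, -0.01, 0, 0, 0, -1, -0.008, 0, 0, 0, -1, -0.004, 0, 0, 0, -1, 0, 0, 0, 0]}}

```text
time: 5.25
position: [0.5543, 0.0919, 0.1334]
tool_rot: [0.732, 0.681, -0.0, 0.0]
ft_force: [-0.3, 0.5, 0.7]
grip_width: 0.0005
grip_force: 0.0
```

```bash
python3 - <<'E'
from h import *
print(rel(pl(.075)), status.get_obs()['ft_force'])
b=cv2.cvtColor(imaging.camera('side')[0],cv2.COLOR_RGB2BGR)
cv2.imwrite('pics/s3.png',b);b=b[95:242,180:310]
cv2.imwrite('pics/z3.png',cv2.resize(b,None,fx=4,fy=4))
E
```

```text
('t', 5.25, 'pos', array([0.5543, 0.0919, 0.1334]), 'yangle', np.float64(-0.0723), 'shift', array([-0.0042,  0.0011,  0.    ])) [-0.30233401  0.45081611  0.74559186]
```

View pics/z3.png

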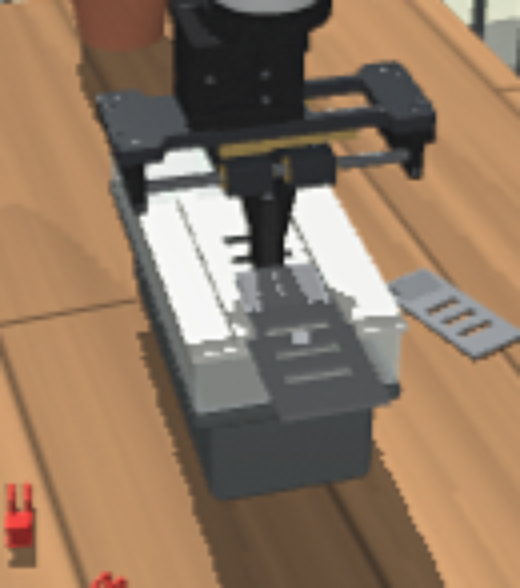

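The panel now sticks out about 70 mm past the end, flat, with its front corners at side px (250, 200) and (280, 193). I'll lift, move beyond the mouth, open and straddle it.

{"fn": "arm_command", "kwargs": {"deltas": [-1, 0.003, 0, 0, 0, -1, 0, 0, 0.0, 0, -1, 0, 0, -0.03, 0, -1, 0, 0, -0.03, 0, 0, -0.03, 0, -0.01, 0, 1, -0.04, 0.001, 0, 0, 1, -0.03, 0, 0, 0, 1, 0, 0, 0, 0, 1, 0, 0, 0, 0]}}

```text
time: 6.42
position: [0.5483, -0.0039, 0.2035]
tool_rot: [0.732, 0.681, 0.0, -0.0]
ft_force: [-1.0, -0.1, -0.2]
grip_width: 0.0423
grip_force: 0.0
```

```bash
python3 - <<'E'
from h import *
np.set_printoptions(precision=4,suppress=True)
a=onz('side',250,199.5,.134)[:2];b=onz('side',279.5,192.5,.134)[:2]
f=(a+b)/2; e=np.array([-D[1],D[0]]); print(a,b,'front planter x,y',(f-M)@D+.15,(f-M)@e)
print(rel(pl(.168),.127),status.get_obs()['grip_width'])
grab('top','t4')
E
```

```text
[ 0.5124 -0.0618] [ 0.5833 -0.0589] front planter x,y 0.22311441111512675 0.0033727826935483177
('t', 6.425, 'pos', array([ 0.5483, -0.0039,  0.2035]), 'yangle', np.float64(-0.072), 'shift', array([-0.0013,  0.0003,  0.0765])) 0.04231373721617682
```

{"fn": "arm_command", "kwargs": {"deltas": [1, -0.001, 0, 0, 0, 1, 0, 0, 0, 0, 1, 0, 0, 0, 0, 1, 0, 0, 0, 0, 1, 0, 0, 0.02, 0, 1, 0, 0, 0.02, 0, 1, 0, 0, 0.02, 0, 1, 0, 0, 0.01, 0, 1, 0, 0, 0.006, 0, 1, 0, 0, 0, 0]}}

```text
time: 7.72
position: [0.5484, -0.0055, 0.1275]
tool_rot: [0.732, 0.681, -0.0, -0.0]
ft_force: [0.3, -0.5, -0.4]
grip_width: 0.0872
grip_force: 0.0
```

{"fn": "arm_command", "kwargs": {"deltas": [-1, 0, 0, 0, 0, -1, 0, 0, 0, 0, -1, 0, 0, 0, 0, -1, 0, 0, 0, 0, -1, 0, 0, 0, 0, -1, 0, 0, 0, 0], "newtons": 6}}

```text
time: 8.48
position: [0.5485, -0.0056, 0.1277]
tool_rot: [0.732, 0.681, 0.0, 0.0]
ft_force: [-0.6, 0.0, 0.6]
grip_width: 0.0637
grip_force: 6.0
```

{"fn": "arm_command", "kwargs": {"deltas": [-1, 0, 0, 0, 0, -1, 0, 0, 0, 0, -1, -0.003, 0, -0.001, 0, -1, -0.006, 0, 0, 0, -1, -0.008, 0, 0, 0, -1, -0.01, 0, 0, 0], "newtons": 18}}

```text
time: 9.22
position: [0.5462, -0.0332, 0.1284]
tool_rot: [0.732, 0.681, -0.0, -0.0]
ft_force: [0.0, -1.2, -0.4]
grip_width: 0.0636
grip_force: 18.0
```

{"fn": "arm_command", "kwargs": {"deltas": [-1, -0.01, 0, 0, 0, -1, -0.01, 0, 0, 0, -1, -0.01, 0, 0, 0, -1, -0.01, 0, 0, 0, -1, -0.01, 0, 0, 0, -1, -0.01, 0, 0, 0, -1, -0.01, 0, 0, 0, -1, -0.01, 0, 0, 0, -1, -0.01, 0, 0, 0, -1, -0.005, 0, 0, 0, -1, 0, 0, 0, 0]}}

```text
time: 10.6
position: [0.5395, -0.1275, 0.1285]
tool_rot: [0.732, 0.681, 0.0, -0.0]
ft_force: [-0.6, -0.6, -0.1]
grip_width: 0.0634
grip_force: 18.0
```

```bash
python3 - <<'E'
from h import *
print(status.get_obs())
b=cv2.cvtColor(imaging.camera('side')[0],cv2.COLOR_RGB2BGR)
t=cv2.cvtColor(imaging.camera('top')[0],cv2.COLOR_RGB2BGR)
cv2.imwrite('pics/s5.png',b);cv2.imwrite('pics/t5.png',t)
B=cv2.resize(b[90:380,190:350],None,fx=2,fy=2);T=cv2.resize(t[130:260,200:420],None,fx=2,fy=2)
C=np.zeros((580,770,3),np.uint8);C[:,:320]=B;C[:260,325:765]=T;cv2.imwrite('pics/z5.png',C)
E
```

```text
{'time': 10.6, 'q': array([-4.33787180e-01,  5.63064112e-01,  1.69818857e+00,  1.41318718e-04,
        8.80372214e-01, -3.61186174e-01]), 'joint_velocities': array([1.15068242e-02, 6.70695721e-05, 6.07208317e-03, 3.97819075e-03,
       5.83294709e-04, 3.63803670e-03]), 'joint_torque': array([-2.95560937e-01, -4.07749307e+01, -1.28759775e+01,  2.41244445e-02,
        5.03800018e-02, -1.63821486e-02]), 'position': array([ 0.53952743, -0.12754916,  0.12852916]), 'tool_rot': array([ 7.32334284e-01,  6.80945294e-01,  4.43301569e-05, -3.55300981e-05]), 'ft_force': array([-0.64974168, -0.57628464, -0.07755718]), 'moment': array([-0.11700472,  0.06298178,  0.02985252]), 'grip_force': 17.999790608882904, 'grip_width': 0.06342042320889996}
```

View pics/z5.png

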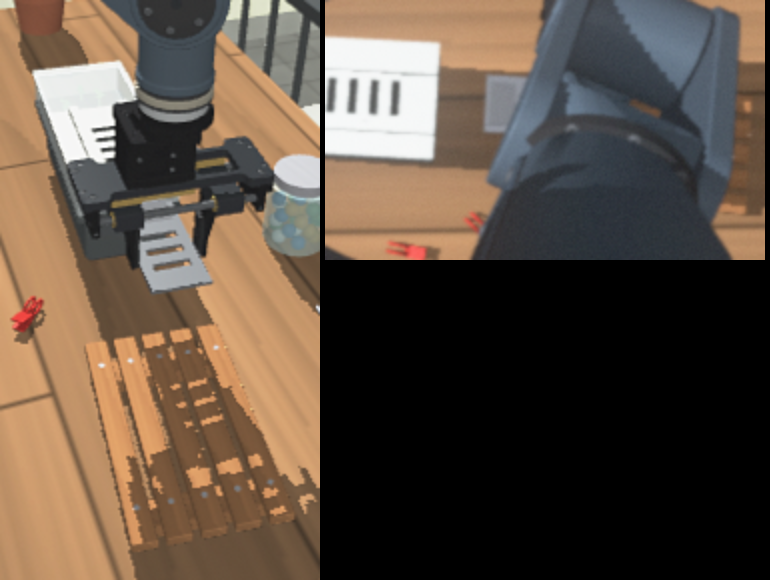

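The panel is clear of the mouth and held level, its wedge end at top px about (280, 182). The lifter's slats are visible in the side view; now I'll fix its centre from corners in both views.

```bash
python3 - <<'E'
from h import *
np.set_printoptions(precision=4,suppress=True)
T=[(317,169),(412.5,178),(411,236),(314,227)];S=[(297,253),(336,344),(257,358),(233.5,262)]
P=[]
for a,b in zip(T,S):
    x,e=cross(('top',*a),('side',*b)); print(x,e,onz('top',*a,.03),onz('side',*b,.03)); P.append((onz('top',*a,.03)+onz('side',*b,.03))/2)
P=np.array(P); c=P.mean(0); d=(P[1]+P[2]-P[0]-P[3])/2; print(c,np.linalg.norm(d),'axis',d/np.linalg.norm(d),'size',np.linalg.norm(P[0]-P[3]))
# panel: rear in t5 at half thickness height
r=onz('top',280.5,182,.138); print('rear',r)
d=np.load('pics/top0_d.npy')
print(np.median([dep('top',u,v,d)[2] for v in range(201,204) for u in range(340,390)]), rel(c[:2]))
E
```

```text
[ 0.5951 -0.1441  0.0203] 0.0033797054946744015 [ 0.5915 -0.142   0.03  ] [ 0.5923 -0.1527  0.03  ]
[ 0.5646 -0.3812  0.0311] 0.0006449888556847334 [ 0.5645 -0.3816  0.03  ] [ 0.5654 -0.3807  0.03  ]
[ 0.4204 -0.3643  0.0391] 0.0021036915429811028 [ 0.4194 -0.3679  0.03  ] [ 0.4234 -0.3594  0.03  ]
[ 0.448  -0.1304  0.0281] 0.006263825516486939 [ 0.4449 -0.1295  0.03  ] [ 0.4506 -0.1326  0.03  ]
[ 0.5065 -0.2558  0.03  ] 0.23473581890942513 axis [-0.1135 -0.9935 -0.    ] size 0.14503813267537116
rear [ 0.542  -0.0426  0.138 ]
0.030895185438028605 ('t', 10.7, 'pos', array([ 0.5395, -0.127 ,  0.1285]), 'yangle', np.float64(-0.072), 'shift', array([-0.1308, -0.0236, -0.    ]))
```

{"fn": "arm_command", "kwargs": {"deltas": [-1, -0.012, -0.002, 0, 0.014, -1, -0.02, -0.004, 0, 0.014, -1, -0.025, -0.004, 0, 0.014, -1, -0.03, -0.004, 0.0, 0, -1, -0.025, -0.004, 0, 0, -1, -0.02, -0.003, 0, 0, -1, -0.01, -0.002, 0, 0, -1, -0.005, -0.001, 0, 0, -1, 0, 0, 0, 0]}}

```text
time: 11.82
position: [0.5003, -0.2707, 0.1285]
tool_rot: [0.746, 0.666, 0.0, -0.0]
ft_force: [-0.8, 0.2, -0.6]
grip_width: 0.0635
grip_force: 18.0
```

```bash
python3 - <<'E'
from h import *
np.set_printoptions(precision=4,suppress=True)
ax=np.array([-.1135,-.9935]); print(rel(np.array([.5065,-.2558])+.016*ax,.034))
E
```

```text
('t', 11.825, 'pos', array([ 0.5003, -0.2707,  0.1285]), 'yangle', np.float64(-0.114), 'shift', array([-0.0005,  0.0045,  0.0945]))
```

{"fn": "arm_command", "kwargs": {"deltas": [-1, 0, 0.0045, 0.01, 0, -1, 0, 0, 0.02, 0, -1, 0, 0, 0.02, 0, -1, 0, 0, 0.02, 0, -1, 0, 0, 0.015, 0, -1, 0, 0, 0.0075, 0, -1, 0, 0, 0.002, 0, -1, 0, 0, 0, 0, -1, 0, 0, 0, 0]}}

```text
time: 12.95
position: [0.5052, -0.2718, 0.0347]
tool_rot: [0.746, 0.666, 0.0, 0.001]
ft_force: [0.3, 0.2, -0.5]
grip_width: 0.0635
grip_force: 18.0
```

{"fn": "arm_command", "kwargs": {"deltas": [-1, 0, 0, 0.001, 0, -1, 0, 0, 0.001, 0, -1, 0, 0, 0, 0]}}

```text
time: 13.32
position: [0.5048, -0.2714, 0.032]
tool_rot: [0.746, 0.666, -0.0, -0.0]
ft_force: [0.8, -0.3, -0.6]
grip_width: 0.0634
grip_force: 18.0
```

```bash
python3 - <<'E'
from h import *
print(status.get_obs()['position'],status.get_obs()['ft_force'])
b=cv2.cvtColor(imaging.camera('side')[0],cv2.COLOR_RGB2BGR)[220:384,205:375]
cv2.imwrite('pics/z6.png',cv2.resize(b,None,fx=3.5,fy=3.5))
E
```

```text
[ 0.50477732 -0.2714165   0.03204554] [ 0.83424038 -0.32579496 -0.55451205]
```

View pics/z6.png

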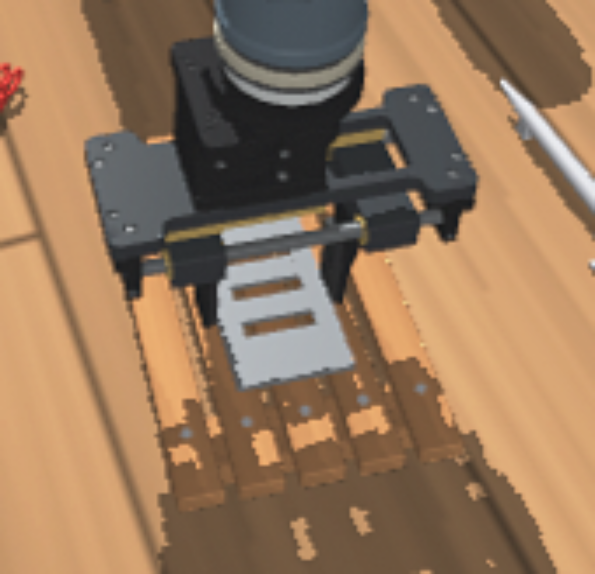

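The panel hangs centred over the slats, just above them. I'll lower it the last bit and release.

{"fn": "arm_command", "kwargs": {"deltas": [-1, 0, 0, 0.0008, 0, -1, 0, 0, 0.0005, 0, -1, 0, 0, 0, 0]}}

```text
time: 13.75
position: [0.5048, -0.2714, 0.0307]
tool_rot: [0.746, 0.666, -0.0, -0.0]
ft_force: [0.5, -0.7, -0.8]
grip_width: 0.0631
grip_force: 18.0
```

{"fn": "arm_command", "kwargs": {"deltas": [0.5, 0, 0, 0, 0, 0.6, 0, 0, 0, 0, 0.7, 0, 0, 0, 0, 0.8, 0, 0, 0, 0, 0.9, 0, 0, 0, 0, 0.9, 0, 0, 0, 0, 0.9, 0, 0, 0, 0]}}

```text
time: 14.62
position: [0.5048, -0.2714, 0.0307]
tool_rot: [0.746, 0.666, -0.0, -0.0]
ft_force: [0.5, -0.5, 1.0]
grip_width: 0.0829
grip_force: 0.0
```

{"fn": "arm_command", "kwargs": {"deltas": [0.9, 0, 0, -0.005, 0, 0.9, 0, 0, -0.02, 0, 0.9, 0, 0, -0.04, 0, 0.9, 0, 0, -0.05, 0, 0.9, 0, 0, -0.05, 0, 0.9, 0.06, 0, 0, 0, 0.9, 0.06, 0, 0, 0, 0.9, 0.06, 0, 0, 0, 0.9, 0.06, 0, 0, 0, 0.9, 0.06, 0, 0, 0, 0.9, 0.0, 0, 0, 0, 0.9, 0.0, 0, 0, 0]}}

```text
time: 16.12
position: [0.5389, 0.0265, 0.196]
tool_rot: [0.746, 0.666, -0.0, 0.0]
ft_force: [0.2, 0.4, 0.7]
grip_width: 0.0828
grip_force: 0.0
```

```bash
python3 - <<'E'
from h import *
print(status.get_obs()['position'],status.get_obs()['ft_force'])
b=cv2.cvtColor(imaging.camera('side')[0],cv2.COLOR_RGB2BGR)[220:384,205:375]
t=cv2.cvtColor(imaging.camera('top')[0],cv2.COLOR_RGB2BGR)[150:260,300:430]
C=np.zeros((400,800,3),np.uint8);B=cv2.resize(b,None,fx=2.4,fy=2.4);T=cv2.resize(t,None,fx=2.9,fy=2.9)
C[:B.shape[0],:B.shape[1]]=B;C[:T.shape[0],420:420+T.shape[1]]=T;cv2.imwrite('pics/z7.png',C)
E
```

```text
[0.53891809 0.02653013 0.19599077] [0.19741664 0.41355977 0.6876137 ]
```

View pics/z7.png

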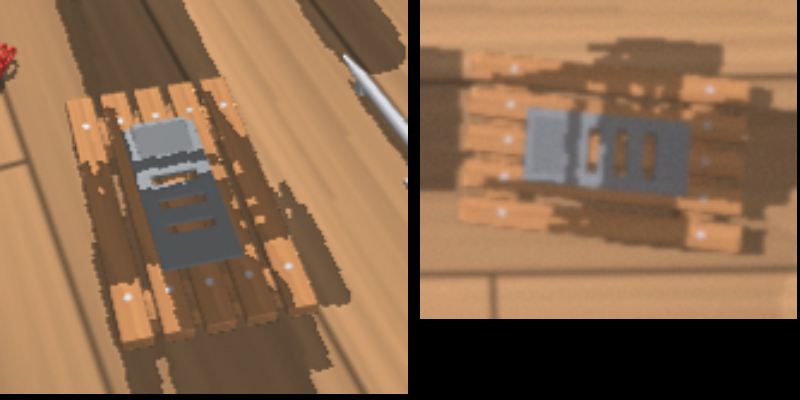

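The panel lies flat, centred and along the slats, wedge upward (top crop about (527–690, 108–195) on slats spanning 460–750), and the arm is clear.

```bash
python3 -c "
from rig import order; print(order.hand_in())"
```

```text
the job is handed in; nothing more can be done
None
```

The vent panel is out of its guides and lying flat in the middle of the pot lifter, lengthwise along the slats with the wedge up, and the job is handed in at about 16 s of robot time; the hand-in gave no verdict.

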